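# Slide a shelf plank out to its reach marker and hold it level

### The arm

A 7-joint arm with a two-finger parallel gripper is mounted at the origin on a cart in front of the work surface, level with it; the furniture and walls round the work are solid. World frame = base frame: x ahead of the robot, y to its left, z up, the work surface at z = 0. Lengths are in m, angles in rad, forces in N, time in s.
With the tool pointing down it reaches from about 0.4 to 0.85 m from the base axis. Payload 10.4 kg.
Tool frame: the origin (TCP) lies between the finger pads; the fingertips stand 25 mm ahead of it and the grasp point (between the pads) lies 6 mm ahead of it; x points along the fingers, y is the direction in which the jaws open and shut, and the axes are right-handed (so a half turn about x gives the same grasp; the last joint's range is limited). The gripper opens to 87 mm and grips with 3 to 60 N. Pads are 19 mm wide; open, the fingers measure 117 mm over their backs; the gripper's body (75 mm by 190 mm) begins 51 mm behind the grasp point.
Start: joints at [1.278, 0.332, -0.065, 1.46, 0.022, 1.35, -0.088], TCP at [0.167, -0.602, 0.223] pointing down, gripper open.
Joint ranges: [-2.6, 2.6], [-0.5, 2.12], [-1.47, 1.34], [0.16, 2.42], [-1.27, 4.41], [0.06, 2.06], [-2.6, 2.6]. Speed limits (rad/s): [2.22, 2.22, 2.79, 2.79, 3.14, 3.14, 3.14].

### API

Orientations are given as a unit quaternion [x, y, z, w].
In Python, from bench import r gives the robot as it stands.
- The arm moves only by the shell command python3 -m pendant 'ROWS' [FORCE]. ROWS is JSON, a list of rows, each an object with "translation": the shift along the world's x, y, z in cm, a list of three; "angular": the turn, a rotation vector about the world's x, y, z in degrees, a list of three; "hand": the opening, from -1 (shut) to 1 (fully open). In form: [{"translation": [dx, dy, dz], "angular": [wx, wy, wz], "hand": hand}, ...]. A call has 1 to 20 rows; each row shifts and turns the commanded pose from where the row before left it; what a row does not reach is not made up. A row lasts 1/10 s, in which the tool goes at most 50 mm and 8.59 degrees, less where a joint would pass 70% of its speed; a pose out of reach is approached as far as the arm can. A call is refused whole if a number of a shift passes 5 or a number of a turn 8.59, either way. A call with a gripper value outside its range is refused whole. The fingers move at their own pace and stop on an object; FORCE is the grip in N (left out, the last holds). Time passes only in rows, so rows that do not move let the fingers close. It gives the time, the measured TCP pose, the force and the opening at its end, in the units of the state.
- r.read_state(): the state, without advancing time (a new reading comes with each control period).
- r.camera(name): name is "scene" or "top" or "wrist"; returns the picture (480x640x3 uint8, red, green, blue); there is no depth.
- r.camera_info(name): a dict with "fx", "fy", "cx", "cy" (pixels), "rvec" (rotation vector, rad) and "tvec" (3), from world to camera coordinates, as OpenCV has them; the wrist camera has in their place "mount" (4x4, takes a point from camera to tool coordinates, whose origin is the TCP and whose axes are the tool frame's). Camera axes: x right, y down, z forward; pixel columns grow to the right and rows downward; lengths in m; the calibration is good to about 2 mm. A picture is of the moment at which its call begins: read the wrist's pose just before it. camera_info takes no time and is no camera call.
- r.close_job(): hands the job in, once; it reports no verdict.
Trained networks look in the newest picture that a camera, given by its name, has taken for a name from the list of things; names that differ only in an ending like _2 or _b are one class to them, and where a whole thing is asked for, a point or a joint stands for the part that bears it (a point fixed in the world has none). Each returns a list of dicts, best first, with "confidence" (0 to 1); they miss things now and then, are a little off and sometimes report something else, mostly with a low value. They report only what shows in the picture. A call takes as long as a camera call.
- r.find_in(camera, name): "point" ([row, column] in pixels, amid what is visible of it).
- r.mark_of(camera, name): "point" ([row, column] in pixels: a listed point, or the origin of a listed thing).
The state is a dict: "time": time; "joint_positions": joint angles; "joint_vel": joint speeds; "joint_torque": joint torques, N m; "ee_pos": TCP position; "eef_rot": TCP orientation; "ft_force": force on the tool from outside, world axes, zero at the start; "torque": the same for the moment, N m; "width": finger opening in m.
Only numpy, scipy, OpenCV 4.12 (cv2) and the standard library are available. Lean on these libraries where they do the work, as an engineer would, in place of code of your own. Each camera call takes 0.05 s, during which the arm holds its last target.

### The job

Push the loose metal handle sleeve, flared foot down, all the way onto the wooden peg at the rear of the shelf plank, and only then slide the plank by it along the riser until the plank's front end is level with the pin of the reach marker. The plank will then be more than half off the riser, so finish while still gripping the handle and holding the plank down flat on the riser, so that a leg can be screwed under its front end: do not let go and never let the plank tip. Leave the gilt glass, the glass mug and the teaspoon where they are.

Things in the scene. Friction and masses are not known exactly. Their poses are not given: they have to be found in the camera images.
- riser: Fixed low wooden shelf, 134 (x) x 340 (y) mm, 90 mm high to the deck that carries the plank; a guide rail on each long side stands 10 mm above the deck, channel 108 mm wide, open at both ends. Origin: centre of its underside, on the worktop. Its +y points outward, the way the plank is slid; the deck's outer edge is at y = +170 mm. Turned up to 0.08 rad about z.
- plank: Loose light-wood plank, 100 (x) x 360 (y) x 16 mm, about 0.5 kg, lying on the riser's deck with 4 mm play to each rail. Origin: centre of its underside, also its centre of mass in plan. +y points to the front end, which overhangs the riser by 50 to 90 mm at the start; the peg is at y = -155 mm. If let go with its origin over 20 mm beyond the riser's edge it tips.
- plank_front (a point): Middle of the plank's front end, at the height of its top face (180 mm along +y from the plank's origin, 16 mm up).
- spigot_top (a point): Top of the upright wooden peg (spigot) that stands 45 mm above the plank's top face near its rear end: diameter 14 mm, the last 9 mm tapering to 8 mm. The point lies on its axis at the tip.
- handle_mid (a point): Centre, half-way up, of the loose handle: aluminium tube standing foot down on the worktop, 90 mm long, outside 26 mm, bore 17 mm open at both ends, lowest 12 mm flared to 38 mm (bore mouth 29 mm); 70 g. z points up. The foot is 45 mm below this point. Fully on the peg, the foot rests on the plank's top and this point is level with the peg's tip.
- handle: The same handle; origin at the centre of its foot, z along the tube.
- marker: Reach marker fixed on the worktop: upright steel pin, 10 mm thick, 128 mm high, on a 44 mm disc foot, on the far side of the plank's path, 40 mm clear of it. Origin: on the pin's axis at the worktop. Axes parallel to the riser's. The plank is far enough out when its front end has the pin's y in these axes, 225 to 255 mm beyond the riser's edge.
- coupe_gilt: Gilt-rimmed stemmed glass, 92 mm across, 121 mm high, standing behind the riser; origin under its foot. To be left alone.
- mug: Clear glass mug, 103 x 136 x 88 mm, standing behind the riser to the right; origin under its foot. To be left alone.
- spoon: Teaspoon with a red handle, 132 x 26 x 11 mm, lying near the worktop's front edge; origin under its middle. To be left alone.

How it is judged:
On the way:
1. the handle is fully down on the peg, and the plank has not been slid out yet (its front end is still more than 60 mm short of the marker) (z of handle_mid in the frame of plank between 0.055 and 0.0655 m and horizontal distance between handle_mid and spigot_top below 0.008 m and angle between handle_mid's own z axis and vertical below 0.15 rad and y of plank_front in the frame of marker below -0.06 m), for 0.2 s.
At the end, for the whole second after the job is handed in: Plank front end level with the marker pin within 7 mm along the slide; plank at rest, level within 0.03 rad, borne by the riser, not by the marker; handle fully down on the peg (foot within 4 mm of the plank, tilt under 0.15 rad) and still gripped by the fingers (over 1 N) (z of handle_mid in the frame of plank between 0.055 and 0.0655 m and horizontal distance between handle_mid and spigot_top below 0.008 m and angle between handle_mid's own z axis and vertical below 0.15 rad and y of plank_front in the frame of marker between -0.007 and 0.007 m and angle between plank's own z axis and vertical below 0.03 rad and linear speed of plank below 0.01 m/s and contact force between the fingers and handle above 1 N and contact force between plank and riser above 0.5 N and contact force between plank and marker below 0.5 N); the arm keeps its last pose, push and grip.
It fails at once if the plank tips (more than 0.1 rad) (angle between plank's own z axis and vertical above 0.1 rad).
It fails at once if the gilt glass, the mug or the teaspoon is moved by more than 20 mm (distance of any of coupe_gilt, mug, spoon from where it was at the start of the episode above 0.02 m).
It also fails if it takes over 50 s, if anything falls off the work surface, if the arm or the gripper's body presses on something with over 40 N, if the wrist force passes 120 N, or if a joint passes its speed limit or range.

## Working session

There is one attempt and no reset: what is moved stays moved. The work goes in short steps, Python scripts to look and compute and a shell command to move; the robot and the scene stay as the last step left them, time stands still between calls to the robot, and variables do not carry over. Pictures are saved under pics/ and viewed, and the job is handed in when it is done.

```bash
ls; mkdir -p pics; python3 - <<'E'
from bench import r
import cv2
s=r.read_state(); print({k:(s[k] if not hasattr(s[k],'__len__') else [round(float(v),4) for v in s[k]]) for k in s})
for c in ["scene","top","wrist"]:
    im=r.camera(c); cv2.imwrite(f"pics/{c}0.png",im[:,:,::-1]); print(c,r.camera_info(c))
    for n in ["riser","plank","handle","marker","coupe_gilt","mug","spoon"]:
        print(n,[(([round(v) for v in d["point"]]),round(d["confidence"],2)) for d in r.find_in(c,n)[:2]])
    for n in ["plank_front","spigot_top","handle_mid","handle","marker","riser","plank"]:
        print(' mark',n,[(([round(v,1) for v in d["point"]]),round(d["confidence"],2)) for d in r.mark_of(c,n)[:2]])
E
```

```text
pics
{'time': 0.0, 'joint_positions': [1.2784, 0.3329, -0.0647, 1.461, 0.0216, 1.3499, -0.0886], 'joint_vel': [0.0002, -0.0009, -0.0009, -0.001, -0.0003, -0.0012, -0.0015], 'joint_torque': [-0.0011, -62.3274, 0.0238, -38.99, -0.0615, 0.04, 0.0001], 'ee_pos': [0.1665, -0.602, 0.2226], 'eef_rot': [-0.7006, -0.0956, 0.7008, -0.0946], 'ft_force': [-0.0155, -0.2795, 0.1094], 'torque': [0.0409, 0.008, 0.0066], 'width': 0.08701507732406019}
scene {'fx': 569.2829270207209, 'fy': 569.2829270207209, 'cx': 313.1533003771115, 'cy': 234.12998773569828, 'rvec': array([ 1.00270842, -2.04576788,  1.33678044]), 'tvec': array([0.32404526, 0.28517391, 1.1499601 ])}
riser [([252, 376], 0.9), ([317, 213], 0.7)]
plank [([244, 350], 0.73)]
handle [([313, 210], 0.85)]
marker [([296, 222], 0.8)]
coupe_gilt [([215, 315], 0.6)]
mug [([212, 364], 0.67)]
spoon [([328, 323], 0.62)]
 mark plank_front [([258.5, 297.7], 0.9)]
 mark spigot_top [([210.6, 396.4], 0.61)]
 mark handle_mid [([313.2, 210.1], 0.69)]
 mark handle [([333.7, 215.4], 0.81)]
 mark marker [([302.9, 225.0], 0.73)]
 mark riser [([266.5, 369.3], 0.6
[... 725 characters left out ...]
ark riser [([261.4, 373.1], 0.56)]
 mark plank []
wrist {'fx': 404.4345505963246, 'fy': 404.4345505963246, 'cx': 314.42853386176904, 'cy': 240.56121626964867, 'mount': array([[-1.64929308e-04, -2.86516005e-01,  9.58075442e-01,
        -1.62210863e-01],
       [ 9.99999036e-01, -1.36808656e-03, -2.36985040e-04,
        -1.04874462e-03],
       [ 1.37863014e-03,  9.58074479e-01,  2.86515954e-01,
        -8.00402144e-02],
       [ 0.00000000e+00,  0.00000000e+00,  0.00000000e+00,
         1.00000000e+00]])}
riser []
plank []
handle []
marker []
coupe_gilt []
mug []
spoon []
 mark plank_front []
 mark spigot_top []
 mark handle_mid []
 mark handle []
 mark marker []
 mark riser []
 mark plank []
```

View pics/scene0.png

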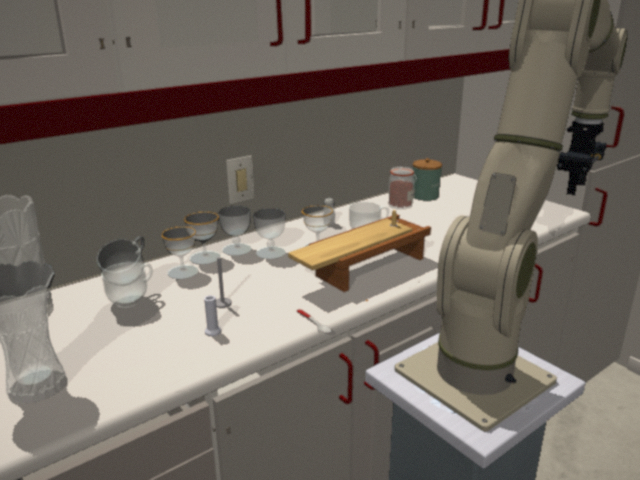

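View pics/top0.png

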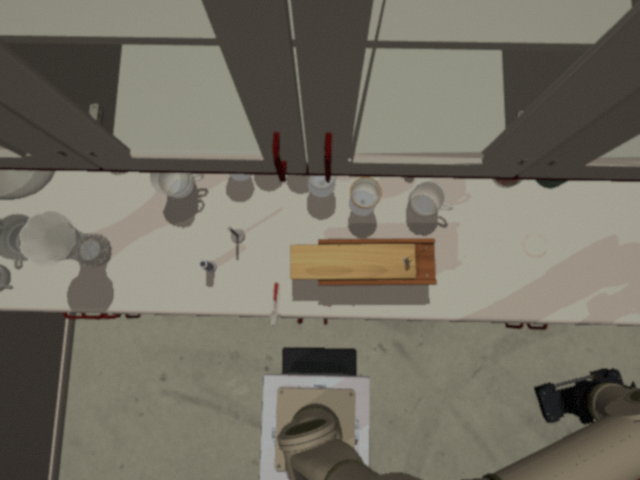

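```bash
cat > h.py <<'E'
import numpy as np, cv2
from scipy.spatial.transform import Rotation as R
def cam(info,state=None):
    K=np.array([[info["fx"],0,info["cx"]],[0,info["fy"],info["cy"]],[0,0,1]])
    if "rvec" in info:
        Rm,_=cv2.Rodrigues(np.array(info["rvec"],float)); t=np.array(info["tvec"],float)
    else:
        T=np.eye(4);T[:3,:3]=R.from_quat(state["eef_rot"]).as_matrix();T[:3,3]=state["ee_pos"]
        W=np.linalg.inv(T@np.array(info["mount"]));Rm=W[:3,:3];t=W[:3,3]
    return K,Rm,t
def proj(c,P): 
    K,Rm,t=c; q=K@(Rm@np.array(P)+t); return q[1]/q[2],q[0]/q[2]
def ray(c,rc):
    K,Rm,t=c; d=Rm.T@np.linalg.inv(K)@np.array([rc[1],rc[0],1.]); return -Rm.T@t,d/np.linalg.norm(d)
def onz(c,rc,z):
    o,d=ray(c,rc); return o+d*(z-o[2])/d[2]
def tri(L):
    A=0;b=0
    for c,rc in L:
        o,d=ray(c,rc);M=np.eye(3)-np.outer(d,d);A=A+M;b=b+M@o
    x=np.linalg.solve(A,b)
    return x,[np.linalg.norm((np.eye(3)-np.outer(ray(c,rc)[1],ray(c,rc)[1]))@(x-ray(c,rc)[0])) for c,rc in L]
E
python3 - <<'E'
from bench import r
from h import *
np.set_printoptions(precision=4,suppress=True)
S=cam(r.camera_info("scene"));T=cam(r.camera_info("top"))
for n,a,b in [("spig",(210.6,396.4),(258.4,411.3)),("hmid",(313.2,210.1),(266.3,205.6)),("handle",(333.7,215.4),(267,211.9)),("marker",(302.9,225),(235.2,236.1)),("riser",(266.5,369.3),(261.4,373.1))]:
    print(n,*tri([(S,a),(T,b)]))
print("pf scene z.106",onz(S,(258.5,297.7),.106), "plank", onz(S,(245.4,352.8),.09))
for c in (S,T): print(ray(c,(240,320)))
E
```

```text
spig [ 0.4896 -0.2579  0.1475] [np.float64(0.002624837449609832), np.float64(0.0026248374496098386)]
hmid [0.4668 0.3415 0.0517] [np.float64(0.000843658453112149), np.float64(0.0008436584531120565)]
handle [ 0.4691  0.3349 -0.006 ] [np.float64(0.0018355804824164994), np.float64(0.0018355804824165512)]
marker [0.5674 0.2587 0.0039] [np.float64(0.006061212923973414), np.float64(0.006061212923973235)]
riser [ 0.4967 -0.1683 -0.0018] [np.float64(0.0022653142124711913), np.float64(0.002265314212471241)]
pf scene z.106 [0.4816 0.0867 0.106 ] plank [ 0.4817 -0.0945  0.09  ]
(array([-0.5569,  0.8235,  0.7214]), array([ 0.7215, -0.5608, -0.4062]))
(array([ 0.337 , -0.0163,  1.3703]), array([ 0.162 ,  0.0118, -0.9867]))
```

```bash
python3 - <<'E'
from bench import r
from h import *
np.set_printoptions(precision=3,suppress=True)
s=r.read_state();print(s["time"]);print(R.from_quat(s["eef_rot"]).as_matrix())
T=cam(r.camera_info("top"));S=cam(r.camera_info("scene"))
# top-view plank corners / peg / etc at known heights
for n,rc,z in [("front L",(246,291),.106),("front R",(278,290),.106),("pegtop",(258.4,411.3),.151),("coupe rim",(193,365),.121),("mug rim",(199,425),.088),("spoon",(313,273),.01)]:
    print(n,onz(T,rc,z))
E
```

```text
2.25
[[ 0.     0.266 -0.964]
 [-0.    -0.964 -0.266]
 [-1.     0.    -0.   ]]
front L [0.525 0.082 0.106]
front R [0.433 0.082 0.106]
pegtop [ 0.491 -0.255  0.151]
coupe rim [ 0.683 -0.129  0.121]
mug rim [ 0.677 -0.31   0.088]
spoon [0.332 0.138 0.01 ]
```

```bash
python3 -m pendant '[{"translation":[2.5,3.5,0.3],"angular":[0,0,0],"hand":1},{"translation":[2.5,3.5,0.3],"angular":[0,0,0],"hand":1},{"translation":[2.5,3.5,0.3],"angular":[0,0,0],"hand":1},{"translation":[2.5,3.5,0.3],"angular":[0,0,0],"hand":1},{"translation":[2.5,3.5,0.3],"angular":[0,0,0],"hand":1},{"translation":[2.5,3.5,0.3],"angular":[0,0,0],"hand":1},{"translation":[2.5,3.5,0.3],"angular":[0,0,0],"hand":1},{"translation":[2.5,3.5,0.3],"angular":[0,0,0],"hand":1},{"translation":[2.5,3.5,0.3],"angular":[0,0,0],"hand":1},{"translation":[2.5,3.5,0.3],"angular":[0,0,0],"hand":1},{"translation":[2.5,0,0],"angular":[0,0,0],"hand":1},{"translation":[0,0,0],"angular":[0,0,0],"hand":1}]'
cat > w.py <<'E'
from bench import r
from h import *
import sys
np.set_printoptions(precision=4,suppress=True)
def look(tag,names):
    s=r.read_state();im=r.camera("wrist");cv2.imwrite(f"pics/{tag}.png",im[:,:,::-1])
    c=cam(r.camera_info("wrist"),s)
    print("t",s["time"],"ee",s["ee_pos"],"q",s["eef_rot"],"f",s["ft_force"],"w",s["width"],"j",np.array(s["joint_positions"]))
    for n,z in names:
        for d in r.mark_of("wrist",n)[:2]:
            print(n,[round(v,1) for v in d["point"]],round(d["confidence"],2),"@z",z,onz(c,d["point"],z))
    return c
E
python3 - <<'E'
from w import *
look("w1",[("spigot_top",.151),("plank_front",.106)])
E
```

```text
time: 3.45
ee_pos: [0.4442, -0.2505, 0.2536]
eef_rot: [0.701, 0.097, -0.7, 0.097]
ft_force: [-0.9, -0.3, -0.1]
width: 0.0871
t 3.45 ee [ 0.4442 -0.2505  0.2536] q [ 0.701   0.0966 -0.7     0.0966] f [-0.8613 -0.3481 -0.0907] w 0.08708606781231798 j [ 0.8239  0.087  -0.4215  1.6963  0.0356  1.3648 -0.9001]
spigot_top [177.2, 337.2] 0.74 @z 0.151 [ 0.4904 -0.2519  0.151 ]
```

View pics/w1.png

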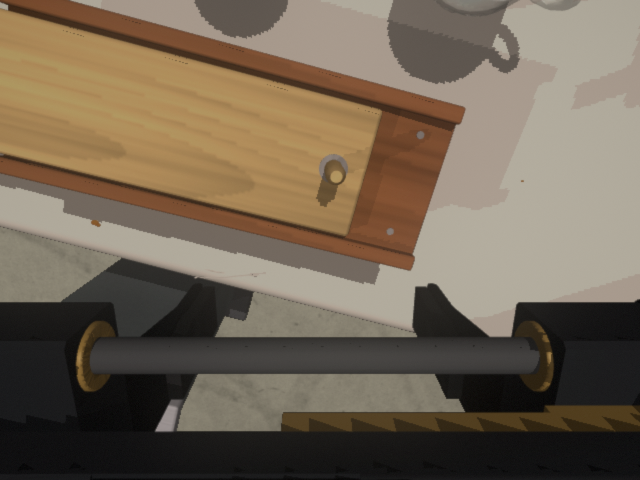

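```bash
python3 -m pendant '[{"translation":[-0.1,4.5,0],"angular":[0,0,0],"hand":1},{"translation":[-0.1,4.5,0],"angular":[0,0,0],"hand":1},{"translation":[-0.1,4.5,0],"angular":[0,0,0],"hand":1},{"translation":[-0.1,4.5,0],"angular":[0,0,0],"hand":1},{"translation":[-0.1,4.5,0],"angular":[0,0,0],"hand":1},{"translation":[-0.1,4.5,0],"angular":[0,0,0],"hand":1},{"translation":[-0.1,4.5,0],"angular":[0,0,0],"hand":1},{"translation":[-0.1,4.5,0],"angular":[0,0,0],"hand":1},{"translation":[-0.1,4.5,0],"angular":[0,0,0],"hand":1},{"translation":[-0.1,4.5,0],"angular":[0,0,0],"hand":1},{"translation":[-0.1,4.5,0],"angular":[0,0,0],"hand":1},{"translation":[-0.1,4.5,0],"angular":[0,0,0],"hand":1},{"translation":[0,4.5,0],"angular":[0,0,0],"hand":1},{"translation":[0,0,0],"angular":[0,0,0],"hand":1}]'
python3 - <<'E'
from w import *
look("w2",[("handle_mid",.045),("handle",.0),("marker",0)])
E
```

```text
time: 5.0
ee_pos: [0.4272, 0.3375, 0.2528]
eef_rot: [-0.7, -0.098, 0.701, -0.096]
ft_force: [-1.1, -0.7, -0.2]
width: 0.087
t 5.0 ee [0.4272 0.3375 0.2528] q [-0.6996 -0.0984  0.7012 -0.0965] f [-1.0543 -0.7367 -0.1868] w 0.0869922856382114 j [ 0.1149  0.2796 -1.0211  1.5908  0.2372  1.4063 -2.2223]
handle_mid [160.6, 327.0] 0.96 @z 0.045 [0.4724 0.3403 0.045 ]
handle [157.8, 325.8] 0.67 @z 0.0 [0.4708 0.3398 0.    ]
marker [76.1, 435.2] 0.91 @z 0 [0.5728 0.2609 0.    ]
```

View pics/w2.png

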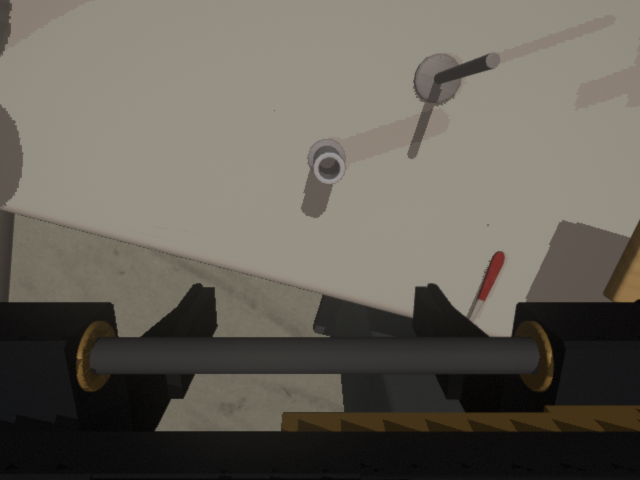

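```bash
python3 - <<'E'
from w import *
s=r.read_state();c=cam(r.camera_info("wrist"),s)
for n,rc,z in [("htop",(167,329),.09),("foot",(160,327),.006),("pintop",(61,492),.128),("pinfoot",(78,438),.004)]: print(n,onz(c,rc,z))
E
python3 -m pendant '[{"translation":[1.5,0.1,0],"angular":[0,0,0],"hand":1},{"translation":[1.5,0.1,0],"angular":[0,0,0],"hand":1},{"translation":[1.4,0.05,-2],"angular":[0,0,0],"hand":1},{"translation":[0,0,-3.5],"angular":[0,0,0],"hand":1},{"translation":[0,0,-3.5],"angular":[0,0,0],"hand":1},{"translation":[0,0,-0.5],"angular":[0,0,0],"hand":1},{"translation":[0,0,0],"angular":[0,0,0],"hand":1}]'
python3 - <<'E'
from w import *
look("w3",[("handle_mid",.045),("marker",0)])
E
```

```text
htop [0.4755 0.3319 0.09  ]
foot [0.4735 0.3302 0.006 ]
pintop [0.5735 0.25   0.128 ]
pinfoot [0.5747 0.2493 0.004 ]
time: 5.9
ee_pos: [0.4741, 0.3334, 0.1587]
eef_rot: [-0.701, -0.094, 0.701, -0.095]
ft_force: [0.4, 1.6, 1.0]
width: 0.087
t 5.9 ee [0.4741 0.3334 0.1587] q [-0.7006 -0.0939  0.7009 -0.0948] f [0.4155 1.5502 0.9854] w 0.08703675999729506 j [ 0.0605  0.4367 -0.949   1.6303  0.3692  1.2675 -2.2598]
handle_mid [239.0, 305.4] 0.76 @z 0.045 [0.4708 0.3402 0.045 ]
marker [127.0, 443.7] 0.85 @z 0 [0.5718 0.2586 0.    ]
marker [223.0, 306.4] 0.63 @z 0 [0.4711 0.3403 0.    ]
```

View pics/w3.png

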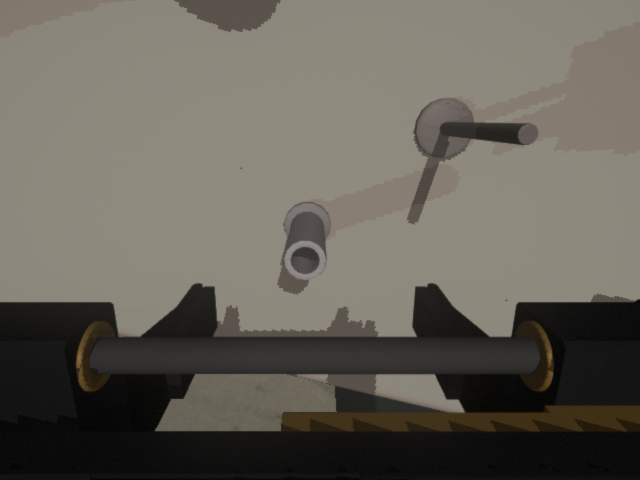

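```bash
python3 - <<'E'
from w import *
c=look("w3b",[("handle_mid",.045)])
s=r.read_state();print(s["ee_pos"])
print(onz(c,(260,305.5),.09),onz(c,(222,307),.006),onz(c,(127,444),.004),onz(c,(133,528),.128))
E
python3 -m pendant '[{"translation":[-0.3,0.7,-2],"angular":[0,0,0],"hand":1},{"translation":[0,0,-3],"angular":[0,0,0],"hand":1},{"translation":[0,0,-3],"angular":[0,0,0],"hand":1},{"translation":[0,0,-1],"angular":[0,0,0],"hand":1},{"translation":[0,0,0],"angular":[0,0,0],"hand":1},{"translation":[0,0,0],"angular":[0,0,0],"hand":1}]'
```

```text
t 6.05 ee [0.4746 0.3353 0.1607] q [ 0.7017  0.0951 -0.6997  0.0945] f [-0.0065  0.4922  0.407 ] w 0.08691780415772168 j [ 0.0595  0.4355 -0.9506  1.6277  0.3693  1.2674 -2.2601]
handle_mid [239.6, 308.6] 0.57 @z 0.045 [0.4713 0.3399 0.045 ]
[0.4743 0.3354 0.1602]
[0.4712 0.3412 0.09  ] [0.474  0.3426 0.006 ] [0.5728 0.2614 0.004 ] [0.5721 0.26   0.128 ]
time: 6.75
ee_pos: [0.4712, 0.3428, 0.07]
eef_rot: [0.701, 0.095, -0.7, 0.095]
ft_force: [-0.3, -0.8, 0.4]
width: 0.0868
```

```bash
python3 -m pendant '[{"translation":[0,0,0],"angular":[0,0,0],"hand":-1},{"translation":[0,0,0],"angular":[0,0,0],"hand":-1},{"translation":[0,0,0],"angular":[0,0,0],"hand":-1},{"translation":[0,0,0],"angular":[0,0,0],"hand":-1},{"translation":[0,0,0],"angular":[0,0,0],"hand":-1},{"translation":[0,0,0],"angular":[0,0,0],"hand":-1}]' 40
python3 - <<'E'
from w import *
look("w4",[])
E
```

```text
time: 7.35
ee_pos: [0.4706, 0.3421, 0.0685]
eef_rot: [0.701, 0.095, -0.701, 0.095]
ft_force: [0.2, 0.4, -0.4]
width: 0.0469
t 7.35 ee [0.4706 0.3421 0.0685] q [ 0.7007  0.095  -0.7007  0.0951] f [ 0.1876  0.3986 -0.3509] w 0.046891532938937414 j [-0.0003  0.5373 -0.8955  1.7126  0.4606  1.1173 -2.3359]
```

View pics/w4.png

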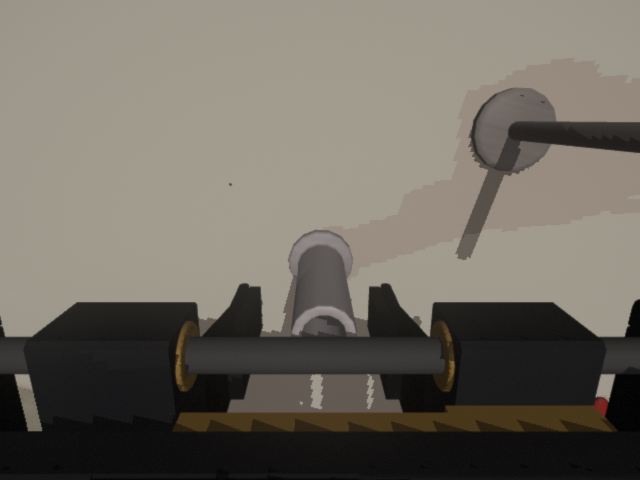

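Still closing (width 47 mm); handle is centred between the fingers.

```bash
python3 -m pendant '[{"translation":[0,0,0],"angular":[0,0,0],"hand":-1},{"translation":[0,0,0],"angular":[0,0,0],"hand":-1},{"translation":[0,0,0],"angular":[0,0,0],"hand":-1},{"translation":[0,0,0],"angular":[0,0,0],"hand":-1},{"translation":[0,0,0],"angular":[0,0,0],"hand":-1}]' 40
python3 - <<'E'
from w import *
c=look("w5",[("handle",0.)])
E
```

```text
time: 7.9
ee_pos: [0.4705, 0.3421, 0.0684]
eef_rot: [-0.701, -0.095, 0.701, -0.095]
ft_force: [-0.4, 0.1, -0.8]
width: 0.0252
t 7.9 ee [0.4705 0.3421 0.0684] q [-0.7006 -0.0951  0.7007 -0.0952] f [-0.397   0.1492 -0.8233] w 0.025154324670443564 j [-0.0004  0.5374 -0.8956  1.7128  0.4607  1.1172 -2.3359]
handle [258.0, 318.0] 0.89 @z 0.0 [0.4709 0.3411 0.    ]
```

View pics/w5.png

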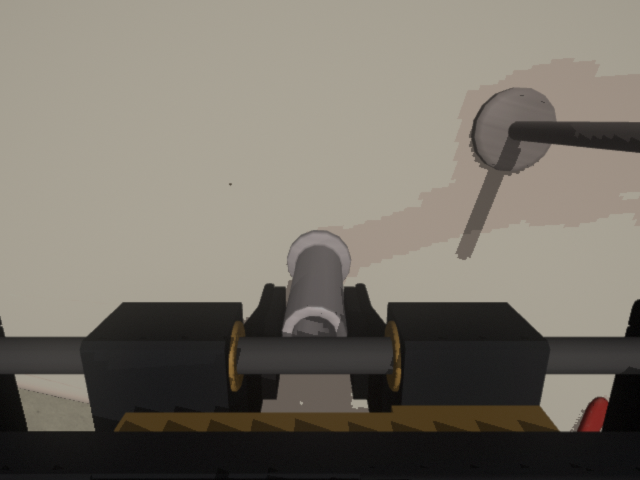

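```bash
python3 -m pendant '[{"translation":[0,0,2],"angular":[0,0,0],"hand":-1},{"translation":[0,0,4.5],"angular":[0,0,0],"hand":-1},{"translation":[0,0,4.5],"angular":[0,0,0],"hand":-1},{"translation":[0,0,4.5],"angular":[0,0,0],"hand":-1},{"translation":[0,-2.5,2],"angular":[0,0,0],"hand":-1},{"translation":[-0.2,-4.5,0],"angular":[0,0,0],"hand":-1},{"translation":[-0.2,-4.5,0],"angular":[0,0,0],"hand":-1},{"translation":[-0.2,-4.5,0],"angular":[0,0,0],"hand":-1},{"translation":[-0.2,-4.5,0],"angular":[0,0,0],"hand":-1},{"translation":[-0.2,-4.5,0],"angular":[0,0,0],"hand":-1},{"translation":[-0.2,-4.5,0],"angular":[0,0,0],"hand":-1},{"translation":[-0.2,-4.5,0],"angular":[0,0,0],"hand":-1},{"translation":[-0.2,-4.5,0],"angular":[0,0,0],"hand":-1},{"translation":[-0.2,-4.5,0],"angular":[0,0,0],"hand":-1},{"translation":[-0.2,-4.5,0],"angular":[0,0,0],"hand":-1},{"translation":[0,-4.5,0],"angular":[0,0,0],"hand":-1},{"translation":[0,-4.5,0],"angular":[0,0,0],"hand":-1},{"translation":[0,-2.9,0],"angular":[0,0,0],"hand":-1},{"translation":[0,0,0],"angular":[0,0,0],"hand":-1},{"translation":[0,0,0],"angular":[0,0,0],"hand":-1}]'
python3 - <<'E'
from w import *
c=look("w6",[("spigot_top",.151),("handle",.17)])
E
```

```text
time: 10.0
ee_pos: [0.4506, -0.2517, 0.2432]
eef_rot: [-0.701, -0.095, 0.701, -0.095]
ft_force: [-0.3, 0.1, -1.3]
width: 0.0253
t 10.0 ee [ 0.4506 -0.2517  0.2432] q [-0.7007 -0.0952  0.7007 -0.0946] f [-0.3358  0.1198 -1.3111] w 0.025291672411407208 j [ 0.9581  0.1226 -0.5772  1.6899  0.0678  1.3498 -0.9322]
spigot_top [186.7, 334.3] 0.56 @z 0.151 [ 0.4916 -0.2522  0.151 ]
handle [260.6, 317.4] 0.6 @z 0.17 [ 0.4476 -0.2532  0.17  ]
```

View pics/w6.png

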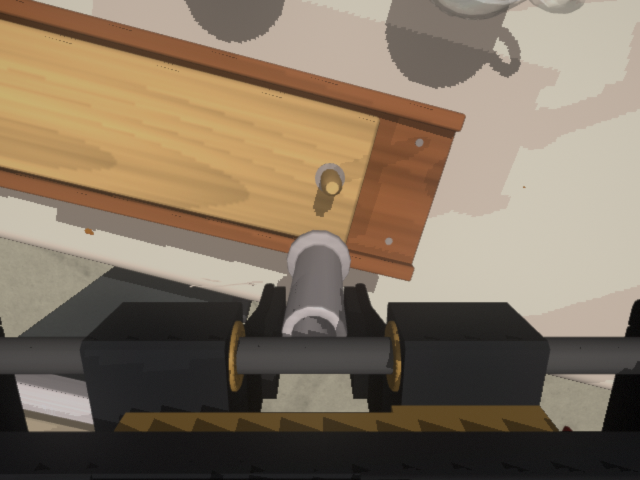

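```bash
python3 -m pendant '[{"translation":[2,0.05,0],"angular":[0,0,0],"hand":-1},{"translation":[2,0,0],"angular":[0,0,0],"hand":-1},{"translation":[0,0,0],"angular":[0,0,0],"hand":-1},{"translation":[0,0,0],"angular":[0,0,0],"hand":-1},{"translation":[0,0,-1],"angular":[0,0,0],"hand":-1},{"translation":[0,0,-1],"angular":[0,0,0],"hand":-1},{"translation":[0,0,-1],"angular":[0,0,0],"hand":-1},{"translation":[0,0,0],"angular":[0,0,0],"hand":-1},{"translation":[0,0,0],"angular":[0,0,0],"hand":-1}]'
python3 - <<'E'
from w import *
c=look("w7",[])
im=r.camera("scene");cv2.imwrite("pics/s7.png",cv2.resize(im[150:290,320:480],None,fx=4.5,fy=4,interpolation=cv2.INTER_CUBIC)[:,:,::-1])
E
```

```text
time: 11.05
ee_pos: [0.4903, -0.2514, 0.2132]
eef_rot: [-0.701, -0.095, 0.701, -0.095]
ft_force: [-0.4, 0.4, -1.1]
width: 0.0257
t 11.05 ee [ 0.4903 -0.2514  0.2132] q [-0.7005 -0.0952  0.7009 -0.0949] f [-0.4304  0.4426 -1.0678] w 0.02570833308892321 j [ 0.9037  0.2267 -0.589   1.6482  0.1297  1.3066 -1.0086]
```

View pics/w7.png

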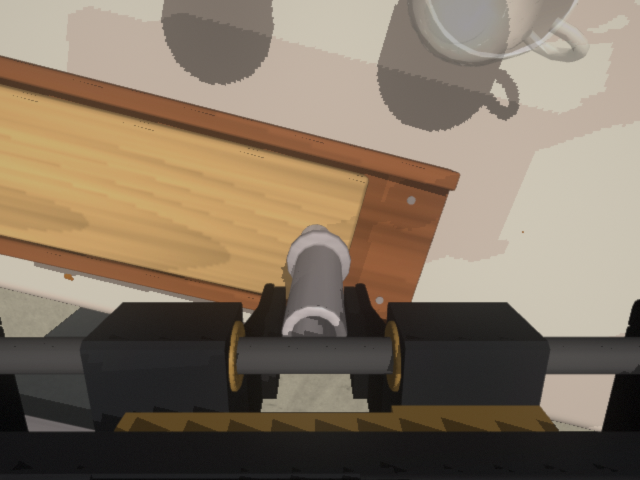

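View pics/s7.png

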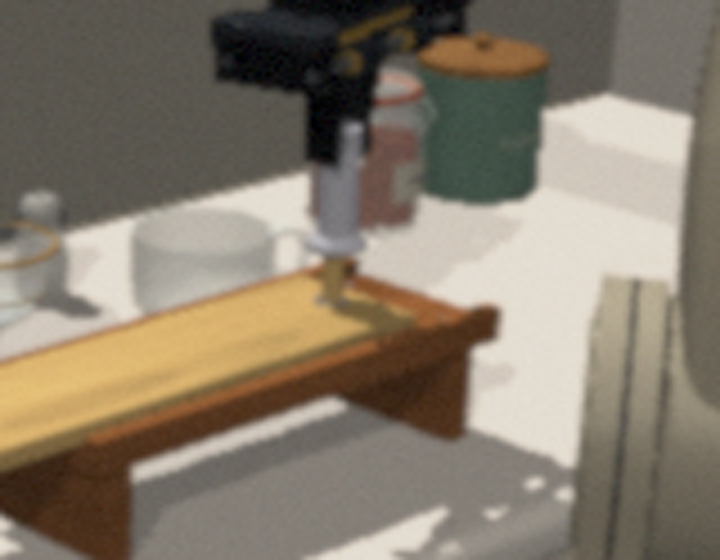

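```bash
python3 -m pendant '[{"translation":[0,0,-0.6],"angular":[0,0,0],"hand":-1},{"translation":[0,0,-0.5],"angular":[0,0,0],"hand":-1},{"translation":[0,0,0],"angular":[0,0,0],"hand":-1},{"translation":[0,0,0],"angular":[0,0,0],"hand":-1}]'
```

```text
time: 11.55
ee_pos: [0.4905, -0.2514, 0.2023]
eef_rot: [-0.701, -0.095, 0.701, -0.095]
ft_force: [-0.0, 0.1, -0.1]
width: 0.0252
```

```bash
python3 -m pendant '[{"translation":[0,0,-0.5],"angular":[0,0,0],"hand":-1},{"translation":[0,0,-0.5],"angular":[0,0,0],"hand":-1},{"translation":[0,0,-0.5],"angular":[0,0,0],"hand":-1},{"translation":[0,0,0],"angular":[0,0,0],"hand":-1},{"translation":[0,0,0],"angular":[0,0,0],"hand":-1}]'
```

```text
time: 12.05
ee_pos: [0.4906, -0.2514, 0.1874]
eef_rot: [-0.701, -0.095, 0.701, -0.095]
ft_force: [1.0, 0.2, -0.7]
width: 0.025
```

```bash
python3 -m pendant '[{"translation":[0,0,-0.5],"angular":[0,0,0],"hand":-1},{"translation":[0,0,-0.4],"angular":[0,0,0],"hand":-1},{"translation":[0,0,-0.3],"angular":[0,0,0],"hand":-1},{"translation":[0,0,0],"angular":[0,0,0],"hand":-1},{"translation":[0,0,0],"angular":[0,0,0],"hand":-1}]'
```

```text
time: 12.55
ee_pos: [0.4906, -0.2514, 0.1754]
eef_rot: [-0.701, -0.095, 0.701, -0.095]
ft_force: [0.8, 0.1, -0.6]
width: 0.0255
```

Expect contact at about 1 mm further.

```bash
python3 -m pendant '[{"translation":[0,0,-0.2],"angular":[0,0,0],"hand":-1},{"translation":[0,0,0],"angular":[0,0,0],"hand":-1},{"translation":[0,0,0],"angular":[0,0,0],"hand":-1}]'
```

```text
time: 12.85
ee_pos: [0.4911, -0.2516, 0.1741]
eef_rot: [0.701, 0.095, -0.7, 0.095]
ft_force: [-0.6, -0.7, 4.3]
width: 0.0255
```

```bash
python3 -m pendant '[{"translation":[0,0,-0.05],"angular":[0,0,0],"hand":-1},{"translation":[0,0,0],"angular":[0,0,0],"hand":-1},{"translation":[0,0,0],"angular":[0,0,0],"hand":-1}]'
python3 - <<'E'
from w import *
S=cam(r.camera_info("scene"));T=cam(r.camera_info("top"))
s=r.read_state();print(s["time"],s["ft_force"])
im=r.camera("scene");cv2.imwrite("pics/s8.png",cv2.resize(im[150:320,180:440],None,fx=3,fy=3,interpolation=cv2.INTER_CUBIC)[:,:,::-1])
d=r.mark_of("scene","plank_front")
for k in d[:2]: print(k["point"],k["confidence"],onz(S,k["point"],.106))
im=r.camera("top");cv2.imwrite("pics/t8.png",cv2.resize(im[210:300,200:440],None,fx=3.3,fy=3.3,interpolation=cv2.INTER_CUBIC)[:,:,::-1])
for k in r.mark_of("top","plank_front")[:1]: print(k["point"],k["confidence"],onz(T,k["point"],.106))
for k in r.mark_of("top","marker")[:1]: print('m',k["point"],k["confidence"],onz(T,k["point"],0))
E
```

```text
time: 13.15
ee_pos: [0.4913, -0.2517, 0.1741]
eef_rot: [0.701, 0.095, -0.7, 0.096]
ft_force: [-1.3, 0.2, 7.9]
width: 0.025
13.15 [-1.2635  0.2304  7.8549]
[257.5, 297.7] 0.66 [0.4863 0.0834 0.106 ]
[261.9, 289.2] 0.79 [0.4789 0.0859 0.106 ]
m [233.0, 238.8] 0.73 [0.5789 0.2564 0.    ]
```

View pics/s8.png

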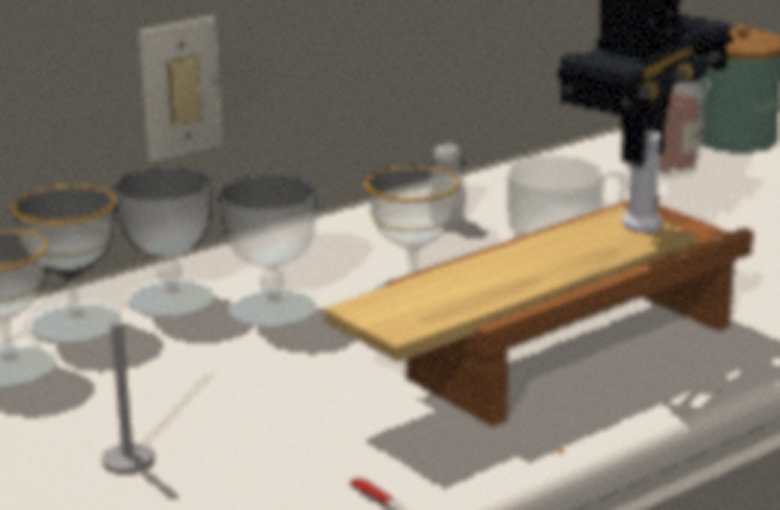

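View pics/t8.png

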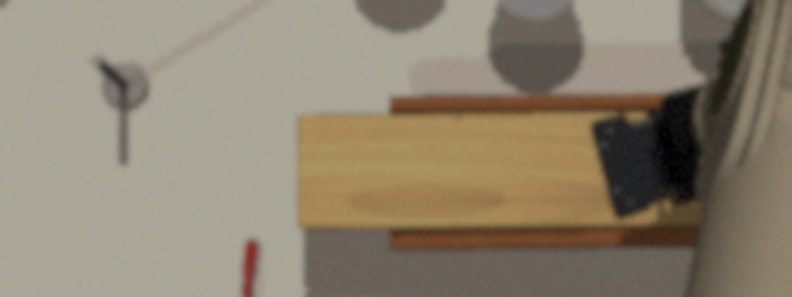

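```bash
python3 - <<'E'
from w import *
T=cam(r.camera_info("top"))
g=lambda x,y:(210+(y+.5)/3.3-.5,200+(x+.5)/3.3-.5)
def P(x,y,z): return onz(T,g(x,y),z)[:2]
for n,a,b,z in [("plank far",(299,115),(595,112),.106),("plank near",(299,227),(600,229),.106),("rail far",(392,97),(660,97),.1),("rail near",(392,247),(690,247),.1)]:
    p,q=P(*a,z),P(*b,z);d=p-q;print(n,p,q,"yaw deg",np.degrees(np.arctan2(-d[0],d[1])))
print("front",P(299,115,.106),P(300,227,.106)); print("pin foot",P(125,88,.003),"pin top",P(99,62,.128))
# wrist w6 rails: static pose of that time
s={"ee_pos":[.4506,-.2517,.2432],"eef_rot":[-0.7007,-0.0952,0.7007,-0.0946]}
c=cam(r.camera_info("wrist"),s)
for a,b,z in [((0,52),(113,465),.1),]:
    pass
im=cv2.imread("pics/w6.png");cv2.imwrite("pics/w6c.png",cv2.resize(im[0:300,0:480],None,fx=1.6,fy=1.6))
E
```

```text
plank far [0.5296 0.0845] [ 0.5377 -0.1743] yaw deg 1.8060181596859908
plank near [0.4315 0.0813] [ 0.4355 -0.1789] yaw deg 0.8908322636782401
rail far [0.5483 0.0035] [ 0.5533 -0.2321] yaw deg 1.2103921137984746
rail near [0.4164 0.0005] [ 0.4222 -0.2574] yaw deg 1.2804048060997058
front [0.5296 0.0845] [0.4315 0.0805]
pin foot [0.5677 0.2593] pin top [0.569  0.2578]
```

View pics/w6c.png

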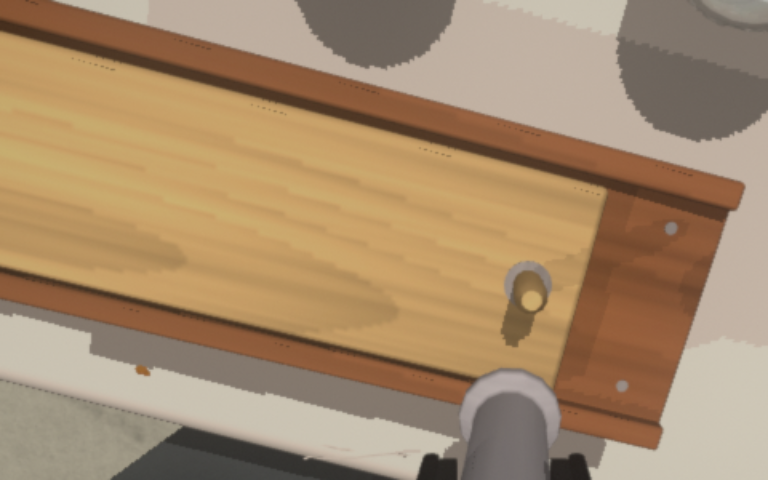

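```bash
python3 - <<'E'
from w import *
s={"ee_pos":[.4506,-.2517,.2432],"eef_rot":[-0.7007,-0.0952,0.7007,-0.0946]}
c=cam(r.camera_info("wrist"),s)
for n,a,b,z in [("far outer",(65,0),(742,184),.1),("near inner",(0,270),(440,372),.1),("plank rear",(556,385),(605,189),.106)]:
    p=onz(c,(a[1]/1.6,a[0]/1.6),z);q=onz(c,(b[1]/1.6,b[0]/1.6),z);d=p-q
    print(n,p,q,np.degrees(np.arctan2(-d[0],d[1])))
E
```

```text
far outer [ 0.5529 -0.0323  0.1   ] [ 0.559  -0.3323  0.1   ] 1.1645356378884237
near inner [ 0.4312 -0.0116  0.1   ] [ 0.4376 -0.222   0.1   ] 1.7459547646142997
plank rear [ 0.4478 -0.2777  0.106 ] [ 0.5404 -0.2726  0.106 ] 93.15430083583067
```

```bash
python3 -m pendant '[{"translation":[0,0,-0.05],"angular":[0,0,0],"hand":-1},{"translation":[0,0.3,-0.03],"angular":[0,0,0],"hand":-1},{"translation":[-0.02,0.7,0],"angular":[0,0,0],"hand":-1},{"translation":[-0.02,1,0],"angular":[0,0,0],"hand":-1},{"translation":[-0.02,1,0],"angular":[0,0,0],"hand":-1},{"translation":[-0.02,1,0],"angular":[0,0,0],"hand":-1},{"translation":[-0.02,1,0],"angular":[0,0,0],"hand":-1},{"translation":[-0.02,0.5,0],"angular":[0,0,0],"hand":-1},{"translation":[0,0.3,0],"angular":[0,0,0],"hand":-1},{"translation":[0,0.2,0],"angular":[0,0,0],"hand":-1},{"translation":[0,0,0],"angular":[0,0,0],"hand":-1}]' 50
python3 - <<'E'
from w import *
c=look("w9",[])
S=cam(r.camera_info("scene"))
im=r.camera("scene");cv2.imwrite("pics/s9.png",cv2.resize(im[150:320,180:440],None,fx=3,fy=3,interpolation=cv2.INTER_CUBIC)[:,:,::-1])
print(r.read_state()["ft_force"],r.read_state()["torque"])
E
```

```text
time: 14.5
ee_pos: [0.4906, -0.1945, 0.1742]
eef_rot: [0.702, 0.092, -0.7, 0.096]
ft_force: [0.5, -7.9, 12.7]
width: 0.0251
t 14.5 ee [ 0.4906 -0.1945  0.1742] q [ 0.7019  0.0923 -0.6996  0.0964] f [ 0.466  -7.9215 12.6592] w 0.025132444267905275 j [ 0.8497  0.2029 -0.6246  1.7616  0.1307  1.2124 -1.1137]
[-0.2531 -8.528  11.7157] [-2.0296 -0.025  -0.0291]
```

View pics/s9.png

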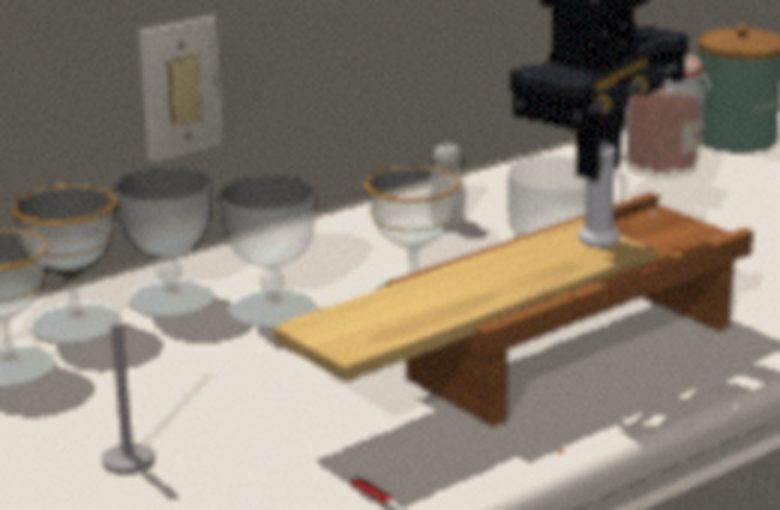

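View pics/w9.png

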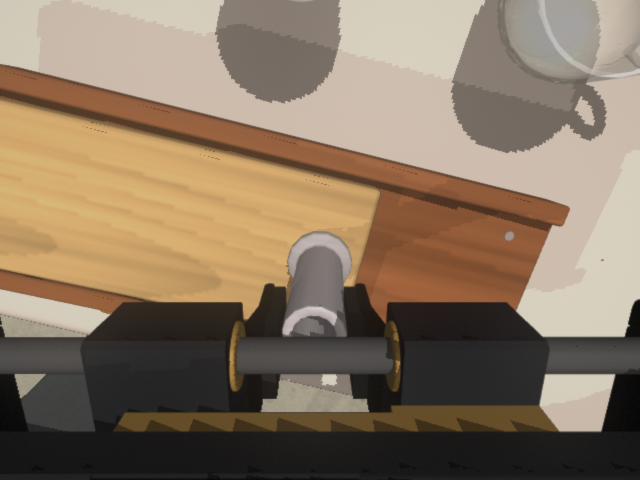

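```bash
python3 -m pendant '[{"translation":[0,0.4,-0.03],"angular":[0,0,0],"hand":-1},{"translation":[-0.02,0.8,0],"angular":[0,0,0],"hand":-1},{"translation":[-0.02,1,0],"angular":[0,0,0],"hand":-1},{"translation":[-0.02,1,0],"angular":[0,0,0],"hand":-1},{"translation":[-0.02,1,0],"angular":[0,0,0],"hand":-1},{"translation":[-0.02,1,0],"angular":[0,0,0],"hand":-1},{"translation":[-0.02,1,0],"angular":[0,0,0],"hand":-1},{"translation":[-0.02,1,0],"angular":[0,0,0],"hand":-1},{"translation":[-0.02,0.6,0],"angular":[0,0,0],"hand":-1},{"translation":[-0.02,0.4,0],"angular":[0,0,0],"hand":-1},{"translation":[0,0.2,0],"angular":[0,0,0],"hand":-1},{"translation":[0,0,0],"angular":[0,0,0],"hand":-1}]' 50
python3 - <<'E'
from w import *
S=cam(r.camera_info("scene"));T=cam(r.camera_info("top"))
c=look("w10",[])
im=r.camera("scene");cv2.imwrite("pics/s10.png",cv2.resize(im[150:320,180:440],None,fx=3,fy=3,interpolation=cv2.INTER_CUBIC)[:,:,::-1])
for k in r.mark_of("scene","plank_front")[:1]: print(k["point"],k["confidence"],onz(S,k["point"],.106))
im=r.camera("top");cv2.imwrite("pics/t10.png",cv2.resize(im[220:290,220:340],None,fx=6,fy=6,interpolation=cv2.INTER_CUBIC)[:,:,::-1])
for k in r.mark_of("top","plank_front")[:1]: print(k["point"],k["confidence"],onz(T,k["point"],.106))
E
```

```text
time: 15.8
ee_pos: [0.4893, -0.1107, 0.1742]
eef_rot: [0.702, 0.092, -0.699, 0.096]
ft_force: [-0.5, -8.9, 14.2]
width: 0.0252
t 15.8 ee [ 0.4893 -0.1107  0.1742] q [ 0.7022  0.0921 -0.6994  0.0964] f [-0.5324 -8.89   14.204 ] w 0.025222550260467592 j [ 0.7692  0.148  -0.6875  1.822   0.106   1.2014 -1.2541]
[272.0, 251.2] 0.61 [0.491  0.2159 0.106 ]
[261.4, 243.8] 0.58 [0.4775 0.2167 0.106 ]
```

View pics/s10.png

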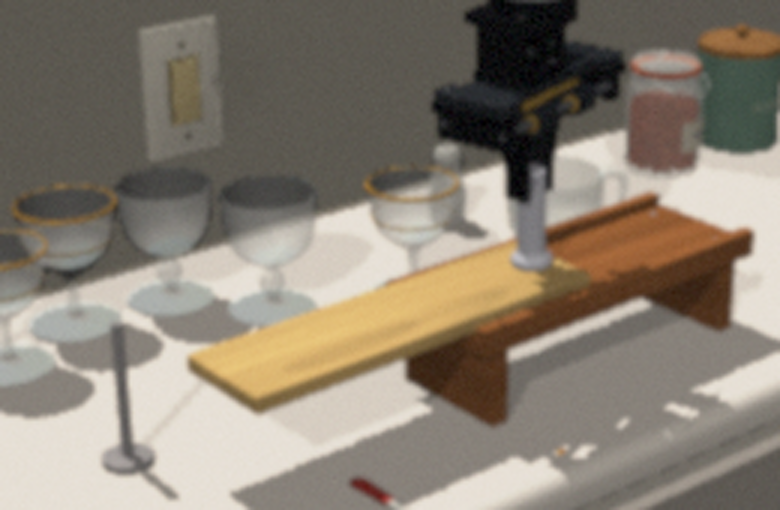

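View pics/t10.png

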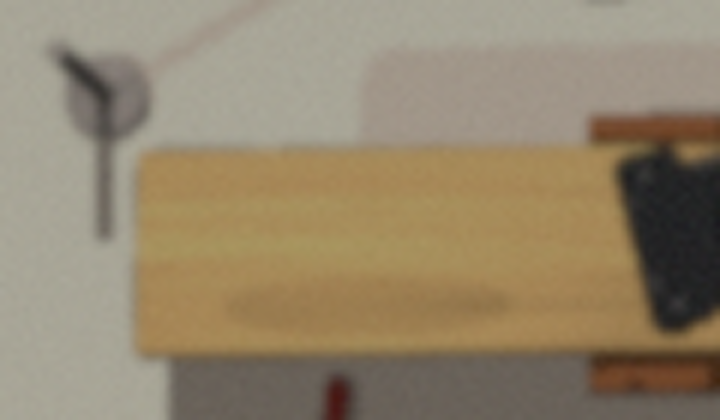

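View pics/w10.png

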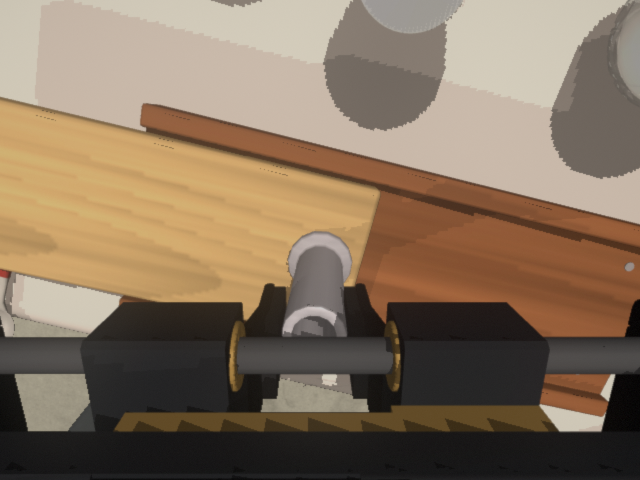

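```bash
python3 - <<'E'
from w import *
T=cam(r.camera_info("top"))
def P(x,y,z): return onz(T,(220+(y+.5)/6-.5,220+(x+.5)/6-.5),z)[:2]
a,b=P(137,150,.106),P(136,356,.106);print(a,b)
th=np.radians(1.25);u=np.array([-np.sin(th),np.cos(th)])
m=(a+b)/2
for n,p in (("foot",P(109,97,.004)),("pintop",P(57,48,.128)),("pinbase",P(106,95,.006)),("wrist pin",np.array([.5725,.2605]))): print(n,p,(p-m)@u)
d=a-b;print(np.degrees(np.arctan2(d[1],d[0])))
q=P(590,116,.1);print("riser edge",q,P(590,392,.1),(np.array([.57,.26])-q)@u)
E
```

```text
[0.5264 0.2231] [0.4271 0.2187]
foot [0.5694 0.2585] 0.03554328944918632
pintop [0.5715 0.2596] 0.036627800789102535
pinbase [0.5701 0.2597] 0.03675013817312851
wrist pin [0.5725 0.2605] 0.03749918455311219
2.5438962704664743
riser edge [0.5486 0.0051] [0.4152 0.0019] 0.25442308524315416
```

```bash
python3 -m pendant '[{"translation":[0,0.4,0],"angular":[0,0,0],"hand":-1},{"translation":[-0.02,0.8,0],"angular":[0,0,0],"hand":-1},{"translation":[-0.02,0.8,0],"angular":[0,0,0],"hand":-1},{"translation":[-0.02,0.6,0],"angular":[0,0,0],"hand":-1},{"translation":[-0.01,0.4,0],"angular":[0,0,0],"hand":-1},{"translation":[0,0.2,0],"angular":[0,0,0],"hand":-1},{"translation":[0,0,0],"angular":[0,0,0],"hand":-1},{"translation":[0,0,0],"angular":[0,0,0],"hand":-1}]' 50
python3 - <<'E'
from w import *
c=look("w11",[])
S=cam(r.camera_info("scene"));T=cam(r.camera_info("top"))
a=[];b=[]
for i in range(3):
    im=r.camera("scene")
    if i==0: cv2.imwrite("pics/s11.png",cv2.resize(im[220:320,190:320],None,fx=6,fy=6,interpolation=cv2.INTER_CUBIC)[:,:,::-1])
    for k in r.mark_of("scene","plank_front")[:1]: print("S",k["point"],k["confidence"],onz(S,k["point"],.106))
    im=r.camera("top"); 
    if i==0: cv2.imwrite("pics/t11.png",cv2.resize(im[220:290,220:340],None,fx=6,fy=6,interpolation=cv2.INTER_CUBIC)[:,:,::-1])
    for k in r.mark_of("top","plank_front")[:1]: print("T",k["point"],k["confidence"],onz(T,k["point"],.106))
E
```

```text
time: 16.85
ee_pos: [0.4887, -0.0788, 0.1742]
eef_rot: [0.702, 0.092, -0.699, 0.096]
ft_force: [0.6, -10.4, 14.4]
width: 0.0255
t 16.85 ee [ 0.4887 -0.0788  0.1742] q [ 0.7023  0.0922 -0.6993  0.0963] f [  0.6019 -10.3745  14.406 ] w 0.02553033217673823 j [ 0.735   0.1349 -0.7131  1.8364  0.0999  1.1995 -1.313 ]
S [275.4, 240.4] 0.74 [0.4919 0.2449 0.106 ]
T [260.1, 233.8] 0.87 [0.4807 0.2457 0.106 ]
S [277.5, 241.4] 0.87 [0.4813 0.2485 0.106 ]
T [258.8, 231.4] 0.58 [0.4843 0.2529 0.106 ]
S [280.1, 239.9] 0.67 [0.4724 0.2578 0.106 ]
T [256.9, 230.4] 0.6 [0.4897 0.2561 0.106 ]
```

View pics/s11.png

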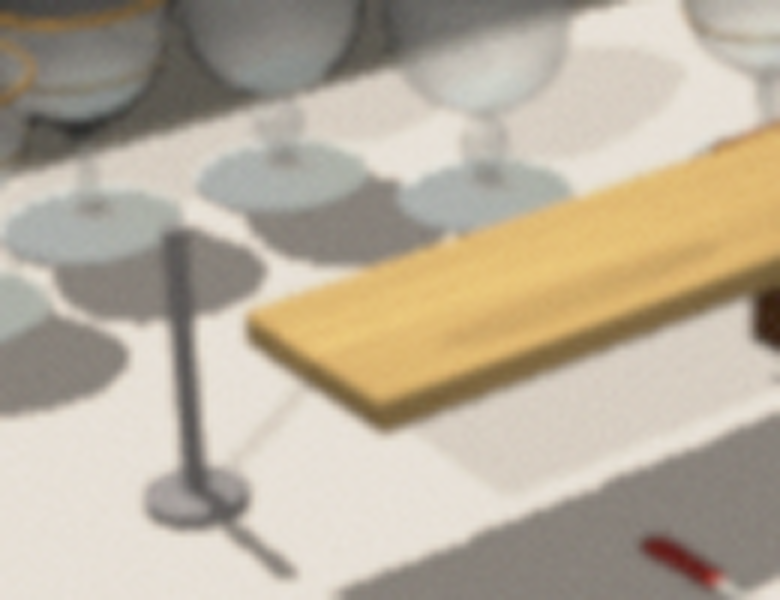

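View pics/t11.png

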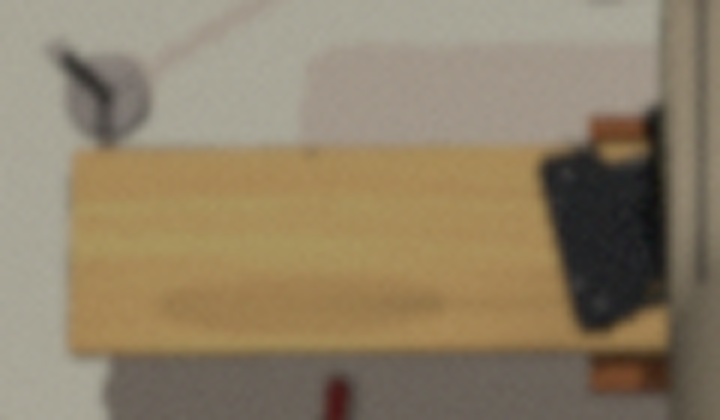

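```bash
python3 - <<'E'
from w import *
S=cam(r.camera_info("scene"));T=cam(r.camera_info("top"))
t=lambda x,y,z: onz(T,(220+(y+.5)/6-.5,220+(x+.5)/6-.5),z)[:2]
s=lambda x,y,z: onz(S,(220+(y+.5)/6-.5,190+(x+.5)/6-.5),z)[:2]
th=np.radians(1.25);u=np.array([-np.sin(th),np.cos(th)])
for n,f,a,b,ps in (("top",t,(73,150),(72,353),[(57,48,.128),(106,95,.006)]),("scene",s,(248,318),(381,408),[(176,234,.128),(196,490,.004),(198,497,.004)])):
    A,B=f(*a,.106),f(*b,.106);d=A-B;print(n,A,B,np.linalg.norm(d),np.degrees(np.arctan2(d[1],d[0])))
    for p in ps: P=f(*p);print("  pin",p[2],P,"short by",(P-(A+B)/2)@u)
m=(A+B)/2
E
sed -n 1,1p /dev/null
```

```text
top [0.5257 0.2541] [0.4278 0.2494] 0.09801182299743756 2.750162424106558
  pin 0.128 [0.5715 0.2596] short by 0.0058336052253939695
  pin 0.006 [0.5701 0.2597] short by 0.005955942609419951
scene [0.5184 0.2551] [0.4229 0.2529] 0.09554022193756732 1.2767639133890423
  pin 0.128 [0.5623 0.2611] short by 0.005146842631831222
  pin 0.004 [0.5729 0.2566] short by 0.00036349791107323173
  pin 0.004 [0.5673 0.2588] short by 0.0026668415362483882
```

```bash
python3 - <<'E'
import cv2
im=cv2.imread("pics/w11.png");cv2.imwrite("pics/w11c.png",cv2.resize(im[80:300,140:440],None,fx=2.6,fy=2.6,interpolation=cv2.INTER_CUBIC))
im=cv2.imread("pics/w5.png");cv2.imwrite("pics/w5c.png",cv2.resize(im[60:200,440:640],None,fx=4,fy=4,interpolation=cv2.INTER_CUBIC))
E
```

```text
(no output)
```

View pics/w11c.png

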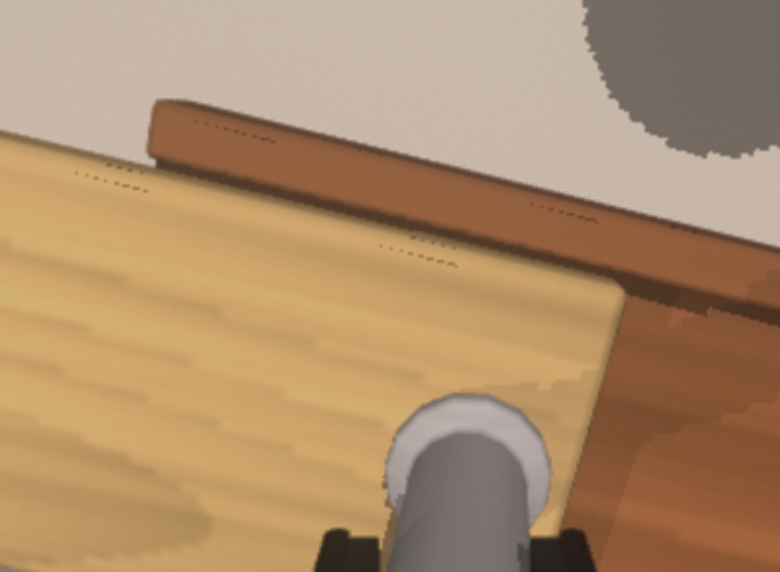

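View pics/w5c.png

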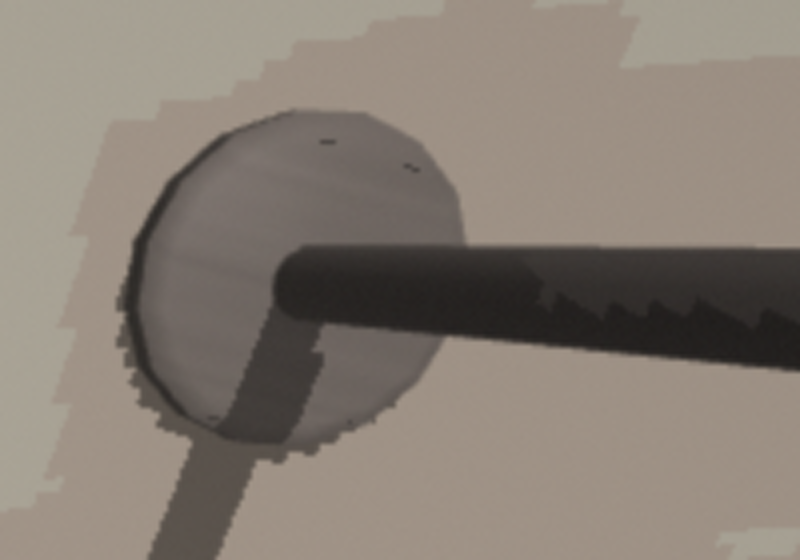

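```bash
python3 - <<'E'
from w import *
i=r.camera_info("wrist")
th=np.radians(1.25)
c5=cam(i,{"ee_pos":[.4705,.3421,.0684],"eef_rot":[-0.7006,-0.0951,0.7007,-0.0952]})
f=lambda x,y:(60+(y+.5)/4-.5,440+(x+.5)/4-.5)
for z in (.004,.006,.008): print("pin",z,onz(c5,f(303,275),z),"base",onz(c5,f(310,282),z))
# disc diameter check
print(np.linalg.norm(onz(c5,f(140,275),.006)-onz(c5,f(466,275),.006)))
c=cam(i,{"ee_pos":[0.4887,-0.0788,0.1742],"eef_rot":[0.7023,0.0922,-0.6993,0.0963]})
g=lambda x,y:(80+(y+.5)/2.6-.5,140+(x+.5)/2.6-.5)
a=onz(c,g(624,292),.106);b=onz(c,g(562,520),.106);d=a-b
print("rear",a,b,np.degrees(np.arctan2(d[1],d[0])))
p=onz(c,g(0,131),.106);q=onz(c,g(600,274),.106);d=p-q;print("plank side yaw",p,q,np.degrees(np.arctan2(-d[0],d[1])))
p=onz(c,g(190,100),.1);q=onz(c,g(780,248),.1);d=p-q;print("rail yaw",p,q,np.degrees(np.arctan2(-d[0],d[1])))
print("foot ctr",onz(c,g(468,465),.112),onz(c,g(468,470),.106))
E
```

```text
pin 0.004 [0.5718 0.2586 0.004 ] base [0.5712 0.2573 0.004 ]
pin 0.006 [0.5716 0.2595 0.006 ] base [0.571  0.2582 0.006 ]
pin 0.008 [0.5714 0.2604 0.008 ] base [0.5708 0.2592 0.008 ]
0.04363472486294462
rear [ 0.5374 -0.1037  0.106 ] [ 0.482  -0.1062  0.106 ] 2.579167472751044
plank side yaw [0.5354 0.0341 0.106 ] [ 0.5398 -0.0974  0.106 ] 1.8858398209891014
rail yaw [ 0.5518 -0.002   0.1   ] [ 0.5553 -0.1357  0.1   ] 1.4947347023157325
foot ctr [ 0.4914 -0.0805  0.112 ] [ 0.4882 -0.0815  0.106 ]
```

```bash
python3 - <<'E'
from bench import r
s=r.read_state();print(s["time"],s["ee_pos"],s["ft_force"],s["joint_vel"])
E
python3 -m pendant '[{"translation":[0,0.15,0],"angular":[0,0,0],"hand":-1},{"translation":[-0.01,0.2,0],"angular":[0,0,0],"hand":-1},{"translation":[0,0,0],"angular":[0,0,0],"hand":-1},{"translation":[0,0,0],"angular":[0,0,0],"hand":-1}]'
python3 -m pendant '[{"translation":[0,-0.1,0],"angular":[0,0,0],"hand":-1},{"translation":[0,-0.1,0],"angular":[0,0,0],"hand":-1},{"translation":[0,0,0],"angular":[0,0,0],"hand":-1},{"translation":[0,0,0],"angular":[0,0,0],"hand":-1}]'
```

```text
17.5 [ 0.48874531 -0.07878111  0.1741539 ] [  0.5111906  -10.23198499  14.98062867] [-0.00127416  0.002365   -0.00079222 -0.0007631  -0.00176615 -0.00105365
  0.00012276]
time: 17.9
ee_pos: [0.4886, -0.0756, 0.1742]
eef_rot: [0.702, 0.092, -0.699, 0.096]
ft_force: [0.2, -11.2, 15.3]
width: 0.0252
time: 18.3
ee_pos: [0.4886, -0.0761, 0.1741]
eef_rot: [0.702, 0.093, -0.699, 0.096]
ft_force: [0.2, -6.2, 15.0]
width: 0.0255
```

```bash
python3 - <<'E'
from w import *
c=look("w12",[])
im=r.camera("scene");cv2.imwrite("pics/s12.png",cv2.resize(im[150:320,180:440],None,fx=3,fy=3,interpolation=cv2.INTER_CUBIC)[:,:,::-1])
im=r.camera("top");cv2.imwrite("pics/t12.png",cv2.resize(im[220:290,220:340],None,fx=6,fy=6,interpolation=cv2.INTER_CUBIC)[:,:,::-1])
s=r.read_state();print(s["ee_pos"],s["ft_force"])
E
```

```text
t 18.3 ee [ 0.4886 -0.0761  0.1741] q [ 0.7023  0.093  -0.6993  0.096 ] f [ 0.2379 -6.1847 14.9649] w 0.02545210774605593 j [ 0.733   0.1343 -0.7153  1.8372  0.0981  1.1995 -1.3158]
[ 0.4886 -0.0761  0.1741] [ 0.3447 -7.2147 14.576 ]
```

View pics/s12.png

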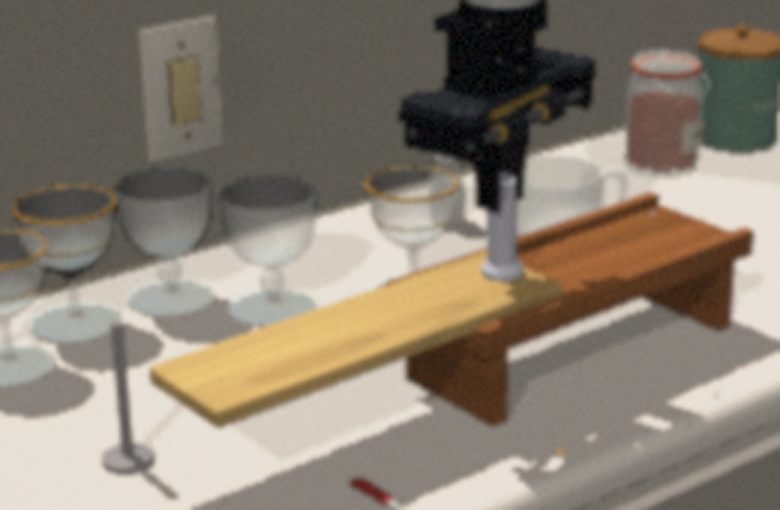

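View pics/t12.png

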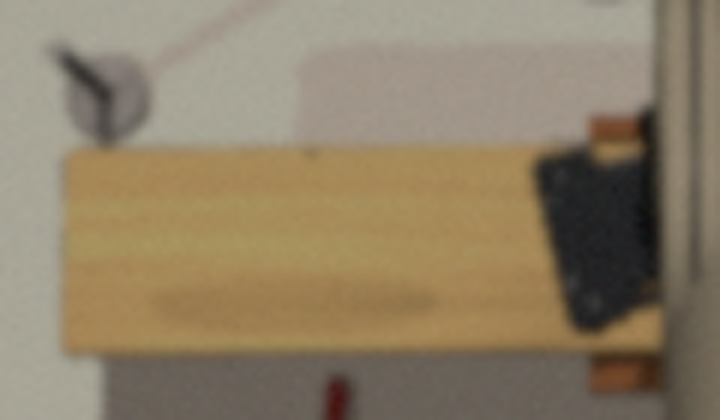

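View pics/w12.png

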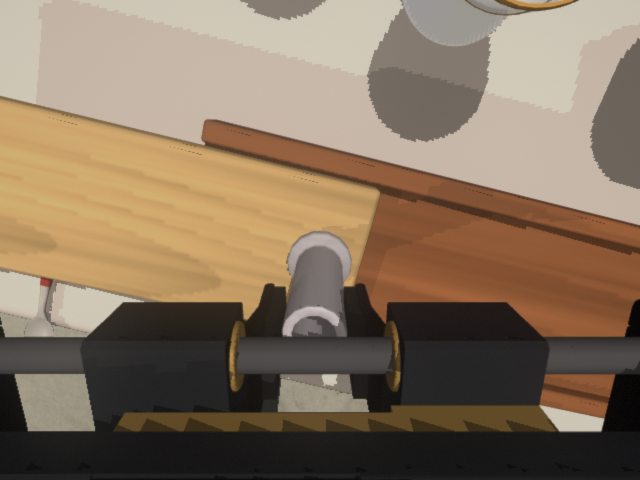

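```bash
python3 - <<'E'
from bench import r
print(r.close_job()); s=r.read_state();print(s["time"],s["ee_pos"],s["ft_force"],s["width"])
E
```

```text
the job is handed in; nothing more can be done
None
the job is handed in; nothing more can be done
```

I pushed the handle fully onto the peg, then slid the plank about 176 mm outward with it. I handed in at about 18.4 s, still gripping the handle and pressing down; no verdict was reported.

- **Handle:** the foot met the plank with the tool at 174 mm height, 0.3 mm from what full seating predicted, and it stayed there throughout the slide. The grip was set to 50 N, with the fingers stopped on the tube at about 25 mm.
- **Plank:** it looked flat on the riser in the last pictures and the tool was not moving. The tool was pressing down with about 15 N and pushing sideways with 6–7 N.
- **Reach:** before the final 3–4 mm nudge, the front end was short of the pin by about 6 mm (top camera), 0.4–5 mm (scene camera) and 3 mm (wrist camera). Afterwards I put it at 0–2 mm short, against the 7 mm allowed. The cameras disagree by a few millimetres, so I trust this only to about ±3 mm.
- **Other objects:** the gilt glass, mug and spoon look unmoved in the last pictures, and the plank is clear of the marker. I judged both by eye and did not measure them.

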